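# Bring the shaker to the door of the spice carousel and hold it there

## Task

Swing the door of the little open-topped spice cabinet wide open (about square to the front), then turn the carousel inside by its centre knob until the shaker with the domed top stands in the middle of the doorway. Finish with the gripper still holding the knob, keeping the carousel still so that the cook can take the shaker; do not handle the jars or the shaker themselves, and leave everything else on the worktop where it is.

Things in the scene. Friction and masses are not known exactly. Their poses are not given: they have to be found in the camera images.
- cabinet: The open-topped wooden spice cabinet, fixed on the worktop: 216 x 216 mm, walls 8 mm thick and 110 mm high, no roof, one doorway 100 mm wide in the middle of its front. Origin: centre of its underside, at worktop height, on the carousel's axis. Its -x axis points out of the front, towards the robot give or take 15 degrees.
- doorway (a point): The spot just inside the middle of the doorway where the shaker's foot belongs: on the cabinet's front centre line, 66 mm in front of the carousel's axis, 24 mm above the worktop.
- door (a joint): Angle of the cabinet's door, rad: 0 shut, grows as it swings out towards the robot, 1.57 square to the front, stop at 1.75; may start a little ajar. From above it opens clockwise, about a vertical hinge at its left edge (+y side). Friction (0.03 N m) keeps it where it is left. The panel is 98 mm wide, 8 mm thick, top edge 108 mm above the worktop.
- door_handle (a point): On the door's handle, an upright round steel bar 11 mm thick, 35 mm off the door's outer face (centre line) and 80 mm from the hinge line, reaching from 41 to 107 mm above the worktop; this point is on its centre line at 85 mm. Two 8 mm stays join it to the door at 50 and 98 mm. Pinch it from above, a finger on either side along the door's width. y axis: along the door towards the hinge.
- door_hinge (a point): On the door's vertical hinge axis, 85 mm above the worktop, at the left end of the door's outer face.
- carousel: The wooden turntable in the cabinet: disc of 97 mm radius, top 24 mm above the worktop, with five cups (28 mm deep, 48 mm inside) spaced evenly at 66 mm radius and a centre post (14 mm thick) with a round knob. Turns either way without end about its vertical axis, slight friction (0.015 N m). Origin: on the axis at worktop height; z up; the shaker's cup is on its -x axis.
- knob (a point): Middle of the carousel's round dark wooden knob, on the axis: 42 mm in diameter, its straight side from 158 to 187 mm above the worktop, top at 190 mm, this point at 175 mm. It stands above all the jars (tallest top at 130 mm), and can be gripped from above at any angle.
- shaker_cup (a point): Centre of the floor of the cup in which the shaker stands; turns with the carousel.
- pepper_shaker: The glass shaker with a narrow domed metal top (44 mm in diameter, 90 mm tall, dome 34 mm): the only one on the carousel that is not a spice jar with a wide flat cap. It stands loose in its cup. Origin: centre of its foot; z up.
- spice_a: One of the four spice jars on the carousel, with a wide flat cap (red): 45 mm in diameter, 106 mm tall, loose in its cup (which cup varies). Origin: centre of its foot; z up.
- spice_b: One of the four spice jars on the carousel, with a wide flat cap (green): 45 mm in diameter, 106 mm tall, loose in its cup (which cup varies). Origin: centre of its foot; z up.
- spice_c: One of the four spice jars on the carousel, with a wide flat cap (black): 45 mm in diameter, 106 mm tall, loose in its cup (which cup varies). Origin: centre of its foot; z up.
- spice_d: One of the four spice jars on the carousel, with a wide flat cap (dark brown): 45 mm in diameter, 106 mm tall, loose in its cup (which cup varies). Origin: centre of its foot; z up.
- onion_a: The brown onion, 67 mm, 78 tall, a bystander standing on the worktop. Origin: centre of its underside.
- tin_small: The small upright tin, 57 mm, 72 tall, a bystander standing on the worktop. Origin: centre of its underside.
- tin_tuna: The flat round tin, 86 mm, 40 tall, a bystander standing on the worktop. Origin: centre of its underside.
- glass_near: The empty drinking glass, 80 mm, 91 tall, a bystander standing on the worktop. Origin: centre of its underside.
- onion_b: The red onion, 66 mm, a bystander standing on the worktop. Origin: centre of its underside.

How it is judged:
By the outcome, as a careful person would: the job done as asked, in the order asked, and still so for the second after the job is handed in, while the arm keeps its last pose, push and grip.
It also fails if it takes over 64 s, if anything falls off the work surface, if the arm or the gripper's body presses on something with over 40 N, if the wrist force passes 120 N, or if a joint passes its speed limit or range.

## Robot

A 6-joint arm with a two-finger parallel gripper is mounted at the origin on a cart in front of the work surface, level with it; the furniture and walls round the work are solid. World frame = base frame: x ahead of the robot, y to its left, z up, the work surface at z = 0. Lengths are in m, angles in rad, forces in N, time in s.
With the tool pointing down it reaches from about 0.3 to 0.775 m from the base axis. Payload 14.6 kg.
Tool frame: the origin (TCP) lies midway between the tips of the shut fingers; the grasp point (between the pads) lies ctrl.grasp_offset behind it (ctrl.grasp_offset is the distance from the TCP to the grasp point, in m); z points along the fingers, y is the line along which they close (so a half turn about z gives the same grasp; the last joint's range is limited). The gripper opens to 85 mm and grips with 20 to 120 N. Pads are 22 mm wide; open, the fingers measure 114 mm over their backs; the gripper's body (76 mm by 85 mm) begins 54 mm behind the grasp point. The pads swing forward as they close: fully open they stand 13 mm farther back than shut.
Start: joints at [1.074, 0.3, 1.521, -0, 1.321, -0.067], TCP at [0.229, 0.5, 0.231] pointing down, gripper open.
Joint ranges: [-3.03, 3.03], [-0.79, 2.21], [0.23, 2.52], [-1.04, 4.18], [0, 3.07], [-2.55, 2.55]. Speed limits (rad/s): [2.22, 2.22, 2.57, 3.14, 3.14, 3.14].

## Interface

Orientations are given as a unit quaternion [w, x, y, z].
In Python, from station import ctrl gives the robot as it stands.
- The arm moves only by the tool send_rows, never from a script. Its argument "targets" is a list of rows, each a list of 4 numbers: the shift along the tool's x, y, z as a fraction of full scale, then the turn about the tool's z as a fraction of full scale. In form: [[tx, ty, tz, spin], ...]. A call has 1 to 5 rows; each row is the pose to reach, as a shift and turn from the pose commanded when the call began, along the tool's axes at that moment; what a row does not reach only later rows make up. Full scale, the value 1, is 0.1 m for a shift and 0.5 rad for a turn. A row lasts 1/10 s, in which the tool goes at most 50 mm and 8.59 degrees, less where a joint would pass 70% of its speed; a pose out of reach is approached as far as the arm can. A call with a number of a shift or a turn outside -1 to 1 is refused whole. A call with a gripper value outside its range is refused whole. "hand" is the closure, from -1 (fully open) to 1 (shut), set as the call begins (left out, the last holds). The fingers move at their own pace and stop on an object; the grip force is fixed at half the most. Time passes only in rows, so rows that repeat a pose let the fingers close. It gives the time, the measured TCP pose, the force, the opening and the grip force at its end, in the units of the state.
- ctrl.get_obs(): the state, without advancing time (a new reading comes with each control period).
- ctrl.capture(name): name is "scene" or "top" or "wrist"; returns a dict with "frame" (400x640x3 uint8, red, green, blue), "depth" (400x640 float32, m along the optical axis (not along the pixel's ray), 0 where there is no reading), "fx", "fy", "cx", "cy" (pixels), "eye" and "orientation" of the camera in the world. Camera axes: x right, y down, z forward; pixel columns grow to the right and rows downward; lengths in m; the calibration is good to about 2 mm. A picture is of the moment at which its call begins.
- ctrl.finish_job(): hands the job in; it is judged then, once.
The state is a dict: "time_s": time; "q": joint angles; "joint_vel": joint speeds; "joint_torque": joint torques, N m; "eef_pos": TCP position; "ee_rot": TCP orientation; "force": force on the tool from outside, world axes, zero at the start; "moment": the same for the moment, N m; "finger_gap": finger opening in m; "finger_force": force on a finger pad.
Only numpy, scipy, OpenCV 4.12 (cv2) and the standard library are available. Lean on these libraries where they do the work, as an engineer would, in place of code of your own. Each camera call takes 0.05 s, during which the arm holds its last target. There are 200 camera calls.

## Working session

There is one attempt and no reset: what is moved stays moved. The work goes in short steps, Python scripts to look and compute and a tool call to move; the robot and the scene stay as the last step left them, time stands still between calls to the robot, and variables do not carry over. Pictures are saved under pics/ and viewed, at most 10 in all, crops included, and the job is handed in when it is done.

Besides the shell and the picture viewer there is one more tool, called as name(argument=value, ...) on one line, values as JSON. send_rows: Moves the arm, as the interface text tells. Shift numbers are shares of 0.1 m and turn numbers shares of 0.5 rad, none past 1 either way. Its arguments: {"type":"object","properties":{"targets":{"type":"array","items":{"type":"array","items":{"type":"number","minimum":-1,"maximum":1}}},"hand":{"type":"number"}},"required":["targets"]}

```bash
mkdir -p pics; cat > h.py <<'E'
import numpy as np, cv2
from station import ctrl
from scipy.spatial.transform import Rotation as R
def cap(n,save=None):
    c=ctrl.capture(n); f=c["frame"]
    if save: cv2.imwrite("pics/"+save,cv2.cvtColor(f,cv2.COLOR_RGB2BGR))
    return c
def rot(q): return R.from_quat([q[1],q[2],q[3],q[0]]).as_matrix()
def cloud(c):
    d=c["depth"]; v,u=np.mgrid[:d.shape[0],:d.shape[1]]
    p=np.stack([(u-c["cx"])/c["fx"]*d,(v-c["cy"])/c["fy"]*d,d],-1)
    P=p@rot(c["orientation"]).T+np.array(c["eye"]); P[d==0]=np.nan
    return P
def ray(c,u,v,z):
    r=rot(c["orientation"])@np.array([(u-c["cx"])/c["fx"],(v-c["cy"])/c["fy"],1]); e=np.array(c["eye"])
    return e+r*(z-e[2])/r[2]
E
python3 - <<'E'
from h import *
for n in["scene","top"]:
    c=cap(n,n+"0.png"); print(n,c["eye"],c["orientation"],c["fx"],c["orientation"])
o=ctrl.get_obs(); print(o, ctrl.grasp_offset); print(rot(o["ee_rot"]).round(3))
E
```

```text
scene [ 0.02269591 -0.51156982  1.17812   ] [-0.34406639  0.89394859 -0.27121665  0.09442334] 504.3011362733161 [-0.34406639  0.89394859 -0.27121665  0.09442334]
top [0.36071708 0.2931471  1.50121828] [-0.04156105  0.7106968  -0.70011264  0.05500029] 432.8846912549482 [-0.04156105  0.7106968  -0.70011264  0.05500029]
{'time_s': 0.1, 'q': array([ 1.07438765e+00,  3.00444978e-01,  1.52149190e+00, -8.72028884e-06,
        1.32070334e+00, -6.65924203e-02]), 'joint_vel': array([-0.0014155 , -0.00228916, -0.00275554,  0.00012896,  0.00093633,
        0.0011036 ]), 'joint_torque': array([ 2.52571910e-03, -5.44381142e+01, -3.62368941e+01, -3.59856153e-05,
        3.07937960e-03,  3.93560299e-05]), 'eef_pos': array([0.22909272, 0.49979732, 0.23077337]), 'ee_rot': array([-1.41446756e-04,  2.13256585e-01,  9.76996087e-01, -5.04336159e-04]), 'force': array([0.42678047, 0.85411216, 0.55186171]), 'moment': array([-0.00850296,  0.01126311,  0.00305133]), 'finger_force': 0.0, 'finger_gap': 0.08537894222622583} 0.0187
[[-0.909  0.417 -0.   ]
 [ 0.417  0.909 -0.001]
 [ 0.    -0.001 -1.   ]]
```

View pics/top0.png

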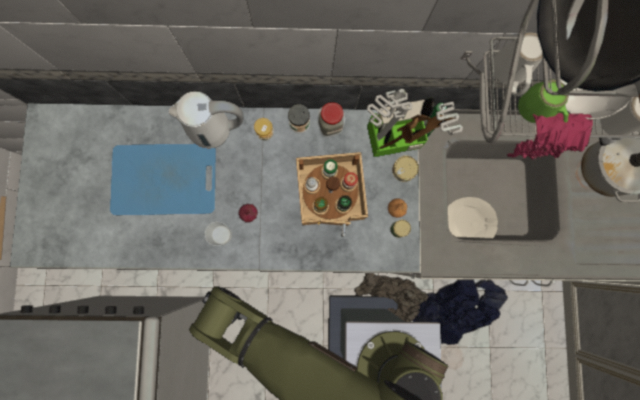

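View pics/scene0.png

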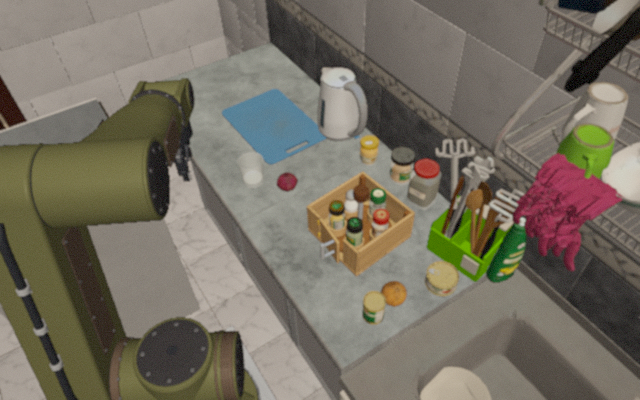

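The top view shows the cabinet at about (332,190) with its knob near (332,184) and the handle near (344,230). A silver top, probably the shaker, is near (312,184). I'll measure next.

```bash
python3 - <<'E'
from h import *
c=cap("top"); f=cv2.cvtColor(c["frame"],cv2.COLOR_RGB2BGR)
cv2.imwrite("pics/t1.png",cv2.resize(f[145:245,275:405],None,fx=6,fy=6,interpolation=cv2.INTER_CUBIC)[:600,:780])
for n in["top","scene"]:
    c=cap(n);P=cloud(c);x,y,z=P[...,0],P[...,1],P[...,2]
    k=(z>.17)&(z<.21)&(x>.35)&(x<.75)&(abs(y)<.3); print(n,"knob",k.sum(),np.nanmedian(P[k],0))
    kc=np.nanmedian(P[k],0)
    m=(z>.095)&(z<.118)&(np.hypot(x-kc[0],y-kc[1])<.21)&(np.hypot(x-kc[0],y-kc[1])>.098)
    r=cv2.minAreaRect(P[m][:,:2].astype(np.float32)*1000); print(m.sum(),r,cv2.boxPoints(r))
    np.save(n+".npy",P)
    if n=="top":
        for v,u in np.argwhere(m&(x<kc[0]-.09))[:]: print(u,v,P[v,u].round(3),end=';')
E
```

```text
top knob 174 [0.59354117 0.21851706 0.18897775]
877 ((623.4107666015625, 213.7911834716797), (263.91680908203125, 357.52264404296875), 79.60037231445312) [[423.7658   116.269196]
 [775.41534   51.73181 ]
 [823.0557   311.31317 ]
 [471.4062   375.85056 ]]
301 214 [0.501 0.317 0.111];302 214 [0.501 0.313 0.11 ];303 214 [0.501 0.31  0.114];301 215 [0.499 0.317 0.106];302 215 [0.498 0.313 0.108];303 215 [0.498 0.31  0.109];357 215 [0.501 0.135 0.108];358 215 [0.501 0.132 0.109];359 215 [0.501 0.13  0.115];360 215 [0.501 0.126 0.113];361 215 [0.501 0.123 0.112];362 215 [0.501 0.119 0.108];363 215 [0.501 0.116 0.108];364 215 [0.502 0.112 0.107];365 215 [0.501 0.11  0.111];366 215 [0.501 0.107 0.113];367 215 [0.502 0.103 0.106];301 216 [0.495 0.316 0.111];302 216 [0.495 0.313 0.114];303 216 [0.495 0.31  0.115];350 216 [0.497 0.158 0.111];351 216 [0.497 0.155 0.109];352 216 [0.498 0.152 0.109];353 216 [0.497 0.149 0.112];354 216 [0.497 0.145 0.112];355 216 [0.498 0.142 0.109];356 216 [0.498 0.139 0.109];357 216 [0.498 0.136 0.11 ];358 216 [0.498 0.132 0.11 ];359 216 [0.498 0.129 0.109];360 2
[... 5205 characters left out ...]
30 [0.452 0.18  0.1  ];344 230 [0.453 0.177 0.1  ];343 231 [0.449 0.18  0.101];344 231 [0.449 0.177 0.105];343 232 [0.446 0.18  0.102];344 232 [0.446 0.177 0.1  ];342 233 [0.443 0.183 0.102];343 233 [0.442 0.18  0.107];344 233 [0.442 0.177 0.105];342 234 [0.439 0.183 0.103];343 234 [0.439 0.18  0.108];344 234 [0.439 0.177 0.104];345 234 [0.44  0.173 0.1  ];342 235 [0.436 0.183 0.103];343 235 [0.436 0.18  0.104];344 235 [0.436 0.177 0.11 ];scene knob 247 [0.59271694 0.20729253 0.18760811]
1397 ((623.2960205078125, 207.00979614257812), (272.58660888671875, 354.9855651855469), 77.03148651123047) [[419.7441   114.024994]
 [765.67523   34.360718]
 [826.8479   299.9946  ]
 [480.9168   379.65887 ]]
```

View pics/t1.png

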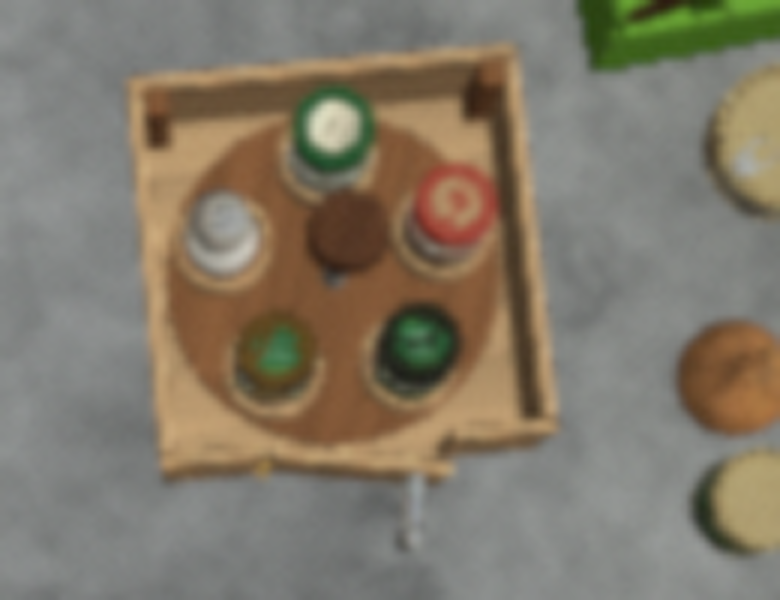

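The crop shows the silver domed shaker at (222,230) on the left of the carousel, the knob at (348,230), the door slightly ajar, and the handle bar top at (408,540). The outer rim corners are at (130,80), (517,48), (553,430) and (165,475).

```bash
python3 - <<'E'
from h import *
c=cap("top")
g=lambda u,v,z: ray(c,275+(u+.5)/6-.5,145+(v+.5)/6-.5,z)[:2]
C=np.array([g(*p,.11) for p in[(130,80),(517,48),(553,430),(165,475)]])
print("corners",C.round(4).tolist(),"centre",C.mean(0), "sides",np.linalg.norm(C-np.roll(C,1,0),axis=1))
A=np.mean([np.arctan2(*(a-b)[::-1]) for a,b in[(C[0],C[3]),(C[1],C[2])]]); d=(C[0]-C[1]+C[3]-C[2]);B=np.arctan2(-d[0],d[1]); print("yaw",A,B)
print("knob",g(348,232,.19),"handle",g(408,540,.107),"shaker dome",g(222,215,.114))
for n in["top","scene"]:
    P=cloud(cap(n));x,y,z=P[...,0],P[...,1],P[...,2]
    k=(z>.184)&(z<.2)&(abs(x-.59)<.05)&(abs(y-.213)<.06); q=P[k]; print(n,k.sum(),(q.min(0)+q.max(0))/2,q.max(0)-q.min(0))
    m=(z>.104)&(z<.116)&(abs(x-.59)<.15)&(abs(y-.215)<.15)&(np.maximum(abs(x-.59),abs(y-.213))>.09)&(x>.5)
    r=cv2.minAreaRect(P[m][:,:2].astype(np.float32)*1000);print(r)
    m=(z>.09)&(z<.112)&(abs(x-.44)<.022)&(abs(y-.18)<.05);print("handle",m.sum(),np.median(P[m],0),P[m].min(0),P[m].max(0))
E
```

```text
corners [[0.6861, 0.3356], [0.708, 0.1233], [0.4974, 0.1039], [0.4699, 0.3125]] centre [0.59035855 0.21884538] sides [0.21740421 0.21340716 0.21148889 0.21038536]
yaw 0.09899933855260622 0.11673791836120685
knob [0.58978728 0.21992558] handle [0.43723389 0.18164936] shaker dome [0.61124468 0.28413938]
top 136 [0.5923658  0.21855982 0.19162914] [0.04044774 0.03734157 0.01397871]
((608.5040893554688, 191.41697692871094), (230.81570434570312, 273.6623229980469), 6.104496955871582)
handle 20 [0.44429111 0.17964283 0.10338895] [0.4360441  0.17368567 0.09656238] [0.45902865 0.18336985 0.11012019]
scene 150 [0.59320673 0.21478907 0.18929856] [0.04201228 0.04097412 0.01034138]
((608.8252563476562, 190.6343994140625), (230.3816375732422, 272.935546875), 5.477009296417236)
handle 42 [0.44218341 0.17355346 0.10074449] [0.43371254 0.17109763 0.09012278] [0.46157453 0.18184453 0.10816985]
```

send_rows(targets=[[-0.4,-0.25,0,0],[-0.8,-0.5,0,0]])

```text
time_s: 0.6
eef_pos: [0.2811, 0.4205, 0.2309]
ee_rot: [-0.0, 0.212, 0.977, -0.0]
force: [0.9, -0.3, 0.8]
finger_gap: 0.0853
finger_force: 0.0
```

send_rows(targets=[[-0.4,-0.25,0,0],[-0.8,-0.5,0,0]])

```text
time_s: 0.8
eef_pos: [0.3335, 0.3408, 0.2314]
ee_rot: [0.0, 0.213, 0.977, 0.0]
force: [0.6, 0.7, 0.4]
finger_gap: 0.0857
finger_force: 0.0
```

send_rows(targets=[[-0.4,-0.25,0,0],[-0.8,-0.5,0,0]])

```text
time_s: 1.0
eef_pos: [0.3855, 0.2619, 0.2315]
ee_rot: [0.0, 0.213, 0.977, 0.0]
force: [0.4, 0.4, 0.1]
finger_gap: 0.0853
finger_force: 0.0
```

send_rows(targets=[[-0.3,-0.2,0,-0.3],[-0.6,-0.5,0,-0.6],[-0.6,-0.5,0,-0.7],[-0.6,-0.5,0,-0.7]])

```text
time_s: 1.4
eef_pos: [0.4189, 0.1922, 0.2314]
ee_rot: [0.0, 0.04, 0.999, 0.0]
force: [-0.0, 1.5, -0.7]
finger_gap: 0.085
finger_force: 0.0
```

```bash
cat >> h.py <<'E'
def plan(x,y,z,yaw=None):
    """tool-frame move to TCP x,y,z with tool y axis at world heading yaw, in scaled units"""
    o=ctrl.get_obs(); M=rot(o["ee_rot"]); d=M.T@(np.array([x,y,z])-o["eef_pos"])/.1
    w=np.arctan2(M[1,1],M[0,1]); s=0 if yaw is None else -((yaw-w+np.pi)%(2*np.pi)-np.pi)/.5
    print("t",o["time_s"],"pos",o["eef_pos"].round(4),"yaw",round(w,3),"F",o["force"].round(1),"gap",round(o["finger_gap"],4),"-> shift",d.round(3),"spin",round(s,3))
E
python3 - <<'E'
from h import *
c=cap("wrist","w1.png"); print(c["eye"]); plan(.437,.179,.066,np.radians(85))
P=cloud(c);x,y,z=P[...,0],P[...,1],P[...,2]
m=(z>.09)&(z<.115)&(x<.463)&(x>.4)&(abs(y-.18)<.06);print("handle",m.sum(),np.median(P[m],0),P[m].min(0),P[m].max(0))
E
```

```text
[0.34035307 0.19855559 0.37345266]
t 1.45 pos [0.4186 0.193  0.2314] yaw 1.488 F [ 0.2 -0.   0.2] gap 0.0852 -> shift [-0.194 -0.125  1.654] spin 0.01
handle 296 [0.44262432 0.17731583 0.10137164] [0.43309354 0.17216078 0.09006033] [0.46297162 0.18300388 0.10783146]
```

View pics/w1.png

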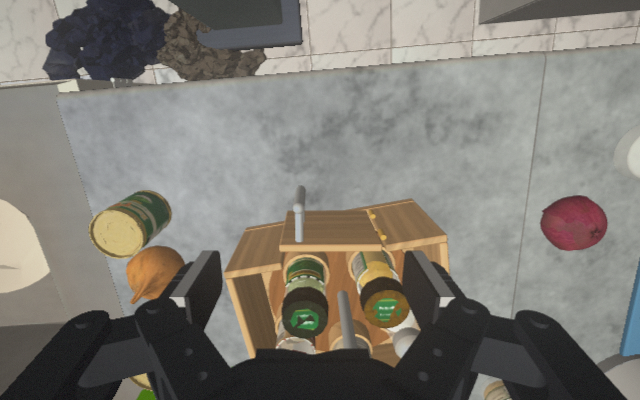

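The wrist view shows the handle bar at about (300,205), between the open fingers and clear of the jars. I'll align over it and descend.

send_rows(targets=[[-0.21,-0.13,0,0],[-0.21,-0.13,0.45,0],[-0.21,-0.13,0.9,0]])

```text
time_s: 1.75
eef_pos: [0.4388, 0.1793, 0.1408]
ee_rot: [0.001, 0.041, 0.999, 0.001]
force: [1.5, -0.1, -0.8]
finger_gap: 0.0852
finger_force: 0.0
```

send_rows(targets=[[0,0,0.4,0],[0,0,0.75,0],[0,0,0.75,0]])

```text
time_s: 2.05
eef_pos: [0.436, 0.1787, 0.0627]
ee_rot: [-0.003, 0.04, 0.999, -0.001]
force: [-1.0, -0.1, 0.7]
finger_gap: 0.0854
finger_force: 0.0
```

```bash
python3 - <<'E'
from h import *
plan(.4385,.178,.066,np.radians(85))
cap("wrist","w2.png")
E
```

```text
t 2.05 pos [0.436  0.1787 0.0627] yaw 1.49 F [-1.  -0.1  0.7] gap 0.0854 -> shift [-0.026 -0.005 -0.033] spin 0.013
```

View pics/w2.png

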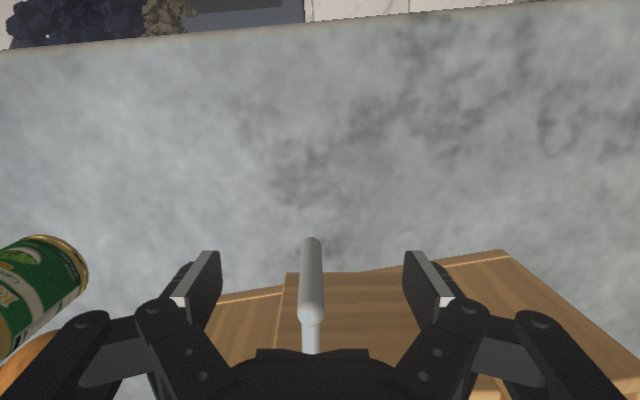

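The bar, at (312,240-320), is centred between the pads. I'll close on it.

send_rows(targets=[[0,0,-0.03,0],[0,0,-0.03,0],[0,0,-0.03,0],[0,0,-0.03,0],[0,0,-0.03,0]], hand=1)

```text
time_s: 2.6
eef_pos: [0.4386, 0.1786, 0.0697]
ee_rot: [0.0, 0.04, 0.999, 0.0]
force: [-0.0, 0.1, -0.5]
finger_gap: 0.0124
finger_force: 0.0
```

send_rows(targets=[[0,0,0,0],[0,0,0,0],[0,0,0,0]])

```text
time_s: 2.9
eef_pos: [0.4385, 0.1781, 0.0698]
ee_rot: [0.0, 0.04, 0.999, -0.0]
force: [-3.8, -5.5, 7.9]
finger_gap: 0.0091
finger_force: 58.5
```

```bash
python3 - <<'E'
from h import *
plan(.4385,.178,.066,np.radians(85))
# arc: door hinge estimate, handle positions per door angle
hinge=np.array([.4785,.2544]); psi=.105; r=np.hypot(.035,.08); a0=np.arctan2(.035,.08)
o=ctrl.get_obs(); M=rot(o["ee_rot"]); p=o["eef_pos"][:2]; print("r",np.linalg.norm(p-hinge),r)
th0=None
v=np.linalg.inv([[np.cos(psi),-np.sin(psi)],[np.sin(psi),np.cos(psi)]])@(p-hinge)
th0=np.arctan2(-v[0],-v[1])-a0; print("theta0",th0)
r=np.linalg.norm(p-hinge)
for t in np.linspace(th0,1.6,15)[1:]:
    # rotation of p about the hinge, clockwise by t-th0
    d=t-th0; q=hinge+np.array([[np.cos(d),np.sin(d)],[-np.sin(d),np.cos(d)]])@(p-hinge)
    print(round(t,3),q.round(4),"tool shift from grasp",(M.T@np.r_[q-p,0]/.1).round(3),"spin",round(d/.5,3))
E
```

```text
t 2.9 pos [0.4385 0.1781 0.0698] yaw 1.491 F [-3.8 -5.5  7.9] gap 0.0091 -> shift [-0.    -0.001  0.038] spin 0.015
r 0.08616375329816083 0.0873212459828649
theta0 0.17536235119096494
0.277 [0.431  0.1825] tool shift from grasp [ 0.079  0.038 -0.   ] spin 0.204
0.379 [0.4239 0.1877] tool shift from grasp [ 0.153  0.085 -0.   ] spin 0.407
0.481 [0.4174 0.1936] tool shift from grasp [ 0.223  0.138 -0.   ] spin 0.611
0.582 [0.4116 0.2002] tool shift from grasp [ 0.286  0.198 -0.   ] spin 0.814
0.684 [0.4064 0.2072] tool shift from grasp [ 0.343  0.265 -0.   ] spin 1.018
0.786 [0.402  0.2148] tool shift from grasp [ 0.393  0.337 -0.   ] spin 1.221
0.888 [0.3983 0.2228] tool shift from grasp [ 0.436  0.414 -0.   ] spin 1.425
0.989 [0.3955 0.2311] tool shift from grasp [ 0.47   0.494 -0.   ] spin 1.628
1.091 [0.3936 0.2396] tool shift from grasp [ 0.497  0.578 -0.   ] spin 1.832
1.193 [0.3925 0.2483] tool shift from grasp [ 0.514  0.664 -0.001] spin 2.035
1.295 [0.3924 0.2571] tool shift from grasp [ 0.523  0.751 -0.001] spin 2.239
1.396 [0.3931 0.2658] tool shift from grasp [ 0.523  0.838 -0.001] spin 2.442
1.498 [0.3947 0.2745] tool shift from grasp [ 0.514  0.926 -0.001] spin 2.646
1.6 [0.3972 0.2829] tool shift from grasp [ 4.960e-01  1.011e+00 -1.000e-03] spin 2.849
```

send_rows(targets=[[0.08,0.038,0,0.2],[0.153,0.085,0,0.4],[0.223,0.138,0,0.6],[0.286,0.198,0,0.81],[0.286,0.198,0,0.81]])

```text
time_s: 3.4
eef_pos: [0.4116, 0.2011, 0.0698]
ee_rot: [0.0, 0.241, 0.971, 0.0]
force: [0.4, -0.7, 5.5]
finger_gap: 0.0091
finger_force: 59.0
```

```bash
python3 - <<'E'
from h import *
plan(.4116,.2002,.0698,1.491-.405)
E
```

```text
t 3.4 pos [0.4116 0.2011 0.0698] yaw 1.085 F [ 0.4 -0.7  5.5] gap 0.0091 -> shift [-0.004 -0.008 -0.   ] spin -0.002
```

Low forces, so the hinge estimate is good.

send_rows(targets=[[0.08,0.038,0,0.2],[0.153,0.085,0,0.4],[0.223,0.138,0,0.6],[0.286,0.198,0,0.81],[0.286,0.198,0,0.81]])

```text
time_s: 3.9
eef_pos: [0.3962, 0.232, 0.0698]
ee_rot: [0.001, 0.43, 0.903, 0.001]
force: [3.3, 0.8, 4.6]
finger_gap: 0.0094
finger_force: 59.2
```

send_rows(targets=[[0.08,0.038,0,0.2],[0.153,0.085,0,0.4],[0.223,0.138,0,0.6],[0.286,0.198,0,0.81],[0.286,0.198,0,0.81]])

```text
time_s: 4.4
eef_pos: [0.3939, 0.2665, 0.0698]
ee_rot: [0.001, 0.603, 0.798, 0.001]
force: [5.4, -0.6, 6.1]
finger_gap: 0.0093
finger_force: 59.5
```

send_rows(targets=[[0.08,0.038,0,0.2],[0.135,0.072,0,0.35],[0.135,0.072,0,0.35]])

```text
time_s: 4.7
eef_pos: [0.3971, 0.2812, 0.0698]
ee_rot: [0.0, 0.67, 0.743, 0.001]
force: [4.8, -1.1, 6.7]
finger_gap: 0.0092
finger_force: 59.6
```

```bash
python3 - <<'E'
from h import *
plan(.3962,.280,.0698,1.491-1.39)
c=cap("top"); f=cv2.cvtColor(c["frame"],cv2.COLOR_RGB2BGR)
cv2.imwrite("pics/t2.png",cv2.resize(f[145:275,275:405],None,fx=4.5,fy=4.5,interpolation=cv2.INTER_CUBIC))
E
```

```text
t 4.7 pos [0.3971 0.2812 0.0698] yaw 0.103 F [ 4.8 -1.1  6.7] gap 0.0092 -> shift [-0.011 -0.01  -0.   ] spin 0.005
```

View pics/t2.png

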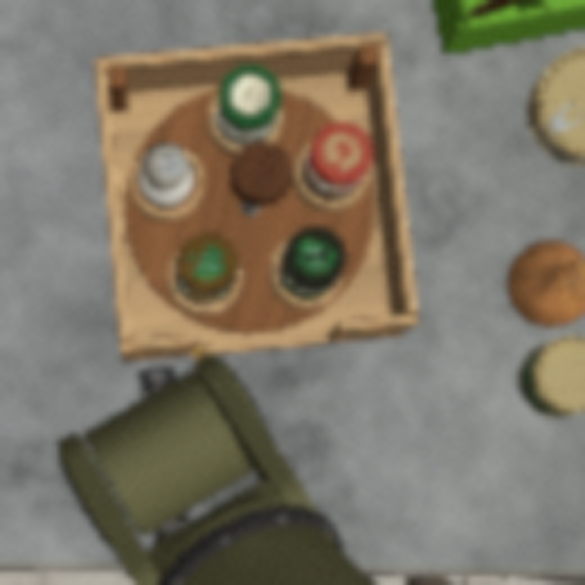

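The top view shows the arm holding the handle with the door square to the front and the jars undisturbed. The shaker is still on the left at (168,172). I'll release and rise.

send_rows(targets=[[0,0,0,0],[0,0,0,0],[0,0,0,0],[0,0,0,0],[0,0,0,0]], hand=-1)

```text
time_s: 5.25
eef_pos: [0.396, 0.2809, 0.0692]
ee_rot: [-0.0, 0.67, 0.742, -0.0]
force: [0.0, -0.6, -1.3]
finger_gap: 0.0801
finger_force: 0.0
```

send_rows(targets=[[0,0,-0.2,0],[0,0,-0.6,0],[0,0,-1,0],[0,0,-1,0]])

```text
time_s: 5.65
eef_pos: [0.3977, 0.2821, 0.1741]
ee_rot: [0.001, 0.67, 0.742, 0.004]
force: [0.7, -0.1, -1.0]
finger_gap: 0.0856
finger_force: 0.0
```

send_rows(targets=[[0,0,-0.4,0],[0,0,-0.85,0],[0,0,-0.85,0]])

```text
time_s: 5.95
eef_pos: [0.3974, 0.2819, 0.2593]
ee_rot: [0.001, 0.67, 0.742, 0.004]
force: [0.4, -0.4, -1.1]
finger_gap: 0.0853
finger_force: 0.0
```

```bash
python3 - <<'E'
from h import *
plan(.591,.217,.255); print(ctrl.get_obs()["q"].round(3))
c=cap("top"); f=c["frame"]; P=cloud(c);x,y,z=P[...,0],P[...,1],P[...,2]
# door: points at top edge
m=(z>.095)&(z<.115)&(x<.47)&(x>.36)&(abs(y-.25)<.08)
print("door",m.sum(),np.round(P[m][:, :2].min(0),3),P[m][:,:2].max(0).round(3)); 
if m.sum()>10:print(cv2.fitLine(P[m&(y<.272)][:,:2].astype(np.float32),cv2.DIST_HUBER,0,.01,.01).ravel())
s=cap("scene"); S=cloud(s)
for n,Q in(("top",P),("scene",S)):
    rel=Q[...,:2]-np.array([.591,.217]); rr=np.hypot(*np.moveaxis(rel,-1,0)); az=np.degrees(np.arctan2(rel[...,1],rel[...,0]))
    for lo,hi in((.122,.14),(.1,.121)):
        k=((Q[...,2]>lo)&(Q[...,2]<hi)&(rr<.1)&(rr>.035)).astype(np.uint8)
        N,L,st,ce=cv2.connectedComponentsWithStats(k)
        for i in range(1,N):
            if st[i,4]>25:
                q=Q[L==i];e=(q.min(0)+q.max(0))/2; d=e[:2]-[.591,.217]
                print(n,lo,st[i,4],e.round(4),"r",np.hypot(*d).round(4),"az",np.degrees(np.arctan2(d[1],d[0])).round(1), "col",np.median((c if n=="top" else s)["frame"][L==i],0))
E
```

```text
t 5.95 pos [0.3974 0.2819 0.2593] yaw 0.101 F [ 0.4 -0.4 -1.1] gap 0.0853 -> shift [-0.842  1.86   0.054] spin 0
[0.542 0.132 1.658 0.    1.342 0.44 ]Traceback (most recent call last):
  File "<stdin>", line 6, in <module>
    return umr_minimum(a, axis, None, out, keepdims, initial, where)
ValueError: zero-size array to reduction operation minimum which has no identity
```

```bash
python3 - <<'E'
from h import *
for n in("top","scene","wrist"):
    c=cap(n);Q=cloud(c)
    rel=Q[...,:2]-np.array([.591,.217]); rr=np.hypot(*np.moveaxis(rel,-1,0))
    k=(Q[...,2]>.184)&(Q[...,2]<.2)&(rr<.05)
    if k.sum():q=Q[k];print(n,"knob",k.sum(),((q.min(0)+q.max(0))/2).round(4))
    for lo,hi in((.122,.14),(.1,.121)):
        k=((Q[...,2]>lo)&(Q[...,2]<hi)&(rr<.1)&(rr>.035)).astype(np.uint8)
        N,L,st,ce=cv2.connectedComponentsWithStats(k)
        for i in range(1,N):
            if st[i,4]>25:
                q=Q[L==i];e=(q.min(0)+q.max(0))/2; d=e[:2]-[.591,.217]
                print(n,lo,st[i,4],e.round(4),"ext",np.ptp(q[:,:2],0).round(3),"r",np.hypot(*d).round(4),"az",np.degrees(np.arctan2(d[1],d[0])).round(1), "col",np.median(c["frame"][L==i],0))
E
```

```text
top knob 141 [0.5925 0.2201 0.1897]
top 0.122 152 [0.6581 0.2236 0.131 ] ext [0.044 0.043] r 0.0675 az 5.6 col [ 95.5 113.   80. ]
top 0.122 146 [0.618  0.1585 0.1298] ext [0.043 0.042] r 0.0644 az -65.3 col [164.   92.5  71. ]
top 0.122 148 [0.542  0.1774 0.1282] ext [0.042 0.042] r 0.063 az -141.0 col [47.  59.5 40. ]
top 0.122 142 [0.5358 0.2544 0.1286] ext [0.039 0.042] r 0.0667 az 145.9 col [87. 77. 41.]
top 0.1 81 [0.609  0.2843 0.1097] ext [0.03 0.03] r 0.0697 az 75.0 col [152. 147. 135.]
scene knob 151 [0.5928 0.2156 0.1892]
scene 0.122 171 [0.6586 0.2196 0.1288] ext [0.048 0.046] r 0.0676 az 2.2 col [107. 130.  79.]
scene 0.122 164 [0.5366 0.25   0.1284] ext [0.043 0.046] r 0.0636 az 148.8 col [105.5  97.   34. ]
scene 0.122 179 [0.6189 0.1538 0.1281] ext [0.044 0.047] r 0.0691 az -66.2 col [185. 100.  68.]
scene 0.122 178 [0.5419 0.1718 0.1284] ext [0.044 0.044] r 0.0668 az -137.4 col [53.  78.5 45. ]
scene 0.1 50 [0.6071 0.2808 0.1081] ext [0.022 0.029] r 0.0658 az 75.9 col [166. 160. 152.]
scene 0.1 72 [0.6537 0.215  0.1102] ext [0.039 0.036] r 0.0627 az -1.9 col [ 98. 11
[... 468 characters left out ...]
 [0.047 0.044] r 0.0669 az 6.4 col [ 61. 121.  69.]
wrist 0.122 104 [0.5536 0.1894 0.1258] ext [0.019 0.017] r 0.0465 az -143.6 col [61.  62.5 47. ]
wrist 0.122 283 [0.6047 0.169  0.1267] ext [0.019 0.02 ] r 0.05 az -74.0 col [161.  70.  55.]
wrist 0.1 946 [0.6073 0.2843 0.1072] ext [0.029 0.033] r 0.0692 az 76.4 col [190. 182. 168.]
wrist 0.1 490 [0.531  0.2549 0.1105] ext [0.035 0.041] r 0.0709 az 147.7 col [72. 60. 47.]
wrist 0.1 685 [0.6518 0.2282 0.1105] ext [0.035 0.036] r 0.0618 az 10.4 col [54. 77. 49.]
wrist 0.1 79 [0.5513 0.1948 0.1104] ext [0.017 0.008] r 0.0455 az -150.8 col [53. 48. 40.]
wrist 0.1 408 [0.6059 0.1682 0.1105] ext [0.023 0.022] r 0.051 az -73.0 col [116.  46.  40.]
```

send_rows(targets=[[-0.2,0.46,0,0],[-0.415,0.935,0,0]])

```text
time_s: 6.35
eef_pos: [0.4917, 0.2498, 0.2532]
ee_rot: [-0.0, 0.67, 0.743, -0.001]
force: [0.8, 1.0, 0.2]
finger_gap: 0.0851
finger_force: 0.0
```

send_rows(targets=[[-0.2,0.46,0,0],[-0.415,0.935,0,0],[-0.415,0.935,0,0]])

```text
time_s: 6.65
eef_pos: [0.5915, 0.2153, 0.2503]
ee_rot: [-0.001, 0.672, 0.741, -0.002]
force: [-1.5, -0.5, -0.6]
finger_gap: 0.0851
finger_force: 0.0
```

```bash
python3 - <<'E'
from h import *
plan(.592,.218,.155); c=cap("wrist","w3.png")
Q=cloud(c);k=(Q[...,2]>.18)&(Q[...,2]<.195)&(np.hypot(Q[...,0]-.592,Q[...,1]-.218)<.04);q=Q[k]
if len(q):print(k.sum(),q.min(0),q.max(0))
for n in("top","scene"):
  P=cloud(cap(n));x,y,z=P[...,0],P[...,1],P[...,2]
  m=(z>.098)&(z<.115)&(x<.468)&(x>.36)&(abs(y-.25)<.03)
  if m.sum()>8:
    v=cv2.fitLine(P[m][:,:2].astype(np.float32),cv2.DIST_HUBER,0,.01,.01).ravel();print(n,m.sum(),v,np.degrees(np.arctan2(v[1],v[0])))
E
```

```text
t 6.65 pos [0.5915 0.2153 0.2503] yaw 0.098 F [-1.5 -0.5 -0.6] gap 0.0851 -> shift [0.028 0.012 0.953] spin 0
2769 [0.57085617 0.19790183 0.18002997] [0.61393635 0.23981403 0.19148735]
top 87 [0.9960362  0.08894888 0.4256466  0.24686055] 5.1031394
scene 152 [0.99887186 0.0474868  0.42650178 0.24102315] 2.7218165
```

View pics/w3.png

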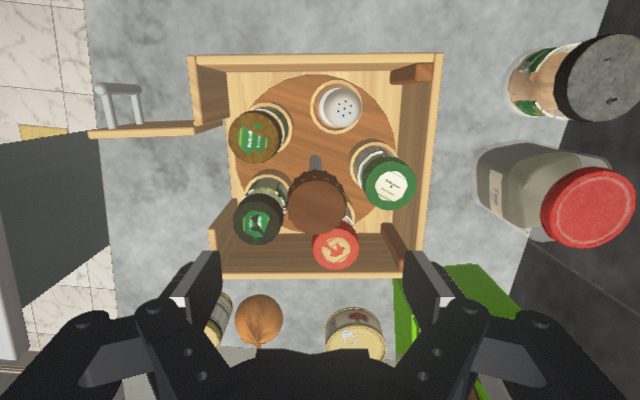

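The wrist view shows the door square to the front on the left, the knob at (317,200) between the fingers, and the shaker at (337,107). I'll descend.

send_rows(targets=[[0,0,0,0],[0,0,0.45,0],[0,0,0.9,0],[0,0,0.9,0]])

```text
time_s: 7.2
eef_pos: [0.5851, 0.218, 0.159]
ee_rot: [-0.002, 0.67, 0.742, -0.004]
force: [-0.2, -0.0, -0.5]
finger_gap: 0.0854
finger_force: 0.0
```

```bash
python3 - <<'E'
from h import *
plan(.592,.2185,.155)
E
```

```text
t 7.2 pos [0.5851 0.218  0.159 ] yaw 0.102 F [-0.2 -0.  -0.5] gap 0.0854 -> shift [-0.002  0.069  0.04 ] spin 0
```

send_rows(targets=[[0,0,0,0],[0,0,0,0]])

```text
time_s: 7.4
eef_pos: [0.5891, 0.2187, 0.1675]
ee_rot: [0.001, 0.67, 0.742, 0.002]
force: [0.4, -0.7, 0.3]
finger_gap: 0.0855
finger_force: 0.0
```

Overshoot settles to z ≈ 0.1675, so I'll go down another 12 mm and 3 mm along y.

send_rows(targets=[[0,0.03,0.12,0],[0,0.03,0.12,0],[0,0.03,0.12,0],[0,0.03,0.12,0]])

```text
time_s: 7.8
eef_pos: [0.5914, 0.2183, 0.1526]
ee_rot: [0.0, 0.671, 0.742, 0.0]
force: [-0.1, -1.3, 0.3]
finger_gap: 0.0854
finger_force: 0.0
```

send_rows(targets=[[0,0,0,0],[0,0,0,0],[0,0,0,0],[0,0,0,0],[0,0,0,0]], hand=1)

```text
time_s: 8.3
eef_pos: [0.5936, 0.2186, 0.1535]
ee_rot: [0.002, 0.671, 0.742, 0.003]
force: [19.7, 4.3, -2.1]
finger_gap: 0.0404
finger_force: 64.1
```

send_rows(targets=[[0,0,0,0],[0,0,0,0]])

```text
time_s: 8.5
eef_pos: [0.5936, 0.2186, 0.1535]
ee_rot: [0.002, 0.671, 0.742, 0.003]
force: [20.6, 3.4, -1.5]
finger_gap: 0.0403
finger_force: 64.0
```

```bash
python3 - <<'E'
from h import *
plan(.592,.2185,.155); print(ctrl.get_obs()["moment"])
E
```

```text
t 8.5 pos [0.5936 0.2186 0.1535] yaw 0.101 F [20.6  3.4 -1.5] gap 0.0403 -> shift [ 0.001 -0.016 -0.015] spin 0
[ 0.57176566 -2.36274573 -0.0235218 ]
```

send_rows(targets=[[0,0.02,0,0],[0,0.02,0,0]])

```text
time_s: 8.7
eef_pos: [0.5937, 0.2186, 0.1534]
ee_rot: [0.0, 0.671, 0.742, 0.001]
force: [-2.8, -1.0, 7.5]
finger_gap: 0.0401
finger_force: 64.3
```

send_rows(targets=[[0,0,0,-0.1],[0,0,0,-0.3],[0,0,0,-0.5],[0,0,0,-0.7],[0,0,0,-0.7]])

```text
time_s: 9.2
eef_pos: [0.5935, 0.2185, 0.1534]
ee_rot: [0.0, 0.53, 0.848, 0.0]
force: [-4.3, -2.0, 8.3]
finger_gap: 0.0401
finger_force: 64.3
```

```bash
python3 - <<'E'
from h import *
plan(.592,.2185,.155); print(ctrl.get_obs()["moment"])
E
```

```text
t 9.2 pos [0.5935 0.2185 0.1534] yaw 0.455 F [-4.3 -2.   8.3] gap 0.0401 -> shift [ 0.006 -0.013 -0.016] spin 0
[-0.26058727  0.60604111 -0.02764041]
```

send_rows(targets=[[0,0,0,-0.2],[0,0,0,-0.4],[0,0,0,-0.6],[0,0,0,-0.8],[0,0,0,-1]])

```text
time_s: 9.7
eef_pos: [0.5932, 0.2183, 0.1534]
ee_rot: [0.0, 0.303, 0.953, -0.0]
force: [-6.5, -3.6, 9.8]
finger_gap: 0.0403
finger_force: 64.5
```

send_rows(targets=[[0,0,0,-0.2],[0,0,0,-0.4],[0,0,0,-0.6],[0,0,0,-0.8],[0,0,0,-1]])

```text
time_s: 10.2
eef_pos: [0.5931, 0.2179, 0.1534]
ee_rot: [-0.0, 0.058, 0.998, -0.0]
force: [-8.6, -6.7, 11.1]
finger_gap: 0.0405
finger_force: 64.6
```

send_rows(targets=[[0,0,0,-0.2],[0,0,0,-0.4],[0,0,0,-0.6],[0,0,0,-0.8],[0,0,0,-0.8]])

```text
time_s: 10.7
eef_pos: [0.5931, 0.2176, 0.1534]
ee_rot: [-0.0, -0.141, 0.99, -0.001]
force: [-8.9, -8.4, 10.7]
finger_gap: 0.0409
finger_force: 64.6
```

```bash
cat > m.py <<'E'
from h import *
plan(.5936,.2186,.1534); print(ctrl.get_obs()["moment"])
for n in("top","scene","wrist"):
    c=cap(n,n[0]+"_m.png");Q=cloud(c)
    C=np.array([.5932,.2186]);rel=Q[...,:2]-C; rr=np.hypot(*np.moveaxis(rel,-1,0))
    for lo,hi in((.122,.14),(.1,.121)):
        k=((Q[...,2]>lo)&(Q[...,2]<hi)&(rr<.1)&(rr>.035)).astype(np.uint8)
        N,L,st,ce=cv2.connectedComponentsWithStats(k)
        for i in range(1,N):
            if st[i,4]>40:
                q=Q[L==i];e=(q.min(0)+q.max(0))/2; d=e[:2]-C
                print(n,lo,st[i,4],e.round(4),"ext",np.ptp(q[:,:2],0).round(3),"r",np.hypot(*d).round(4),"az",np.degrees(np.arctan2(d[1],d[0])).round(1), "col",np.median(c["frame"][L==i],0))
E
python3 m.py
```

```text
t 10.7 pos [0.5931 0.2176 0.1534] yaw 1.854 F [-8.9 -8.4 10.7] gap 0.0409 -> shift [-0.008  0.008 -0.   ] spin 0
[-1.19229755  1.38062958 -0.02920029]
top 0.122 129 [0.5754 0.284  0.1295] ext [0.043 0.042] r 0.0678 az 105.2 col [105. 123.  95.]
scene 0.122 164 [0.5761 0.2801 0.1283] ext [0.044 0.045] r 0.0638 az 105.5 col [122.5 138.5  90. ]
scene 0.122 169 [0.6434 0.1732 0.1281] ext [0.045 0.044] r 0.0677 az -42.1 col [54. 74. 45.]
scene 0.122 177 [0.5698 0.1545 0.128 ] ext [0.045 0.044] r 0.0683 az -110.1 col [108.  98.  38.]
scene 0.1 79 [0.5712 0.2734 0.1105] ext [0.036 0.034] r 0.059 az 111.9 col [103. 111.  78.]
scene 0.1 78 [0.6395 0.1677 0.1105] ext [0.038 0.034] r 0.0688 az -47.7 col [89.  82.5 59.5]
scene 0.1 94 [0.5255 0.2214 0.1068] ext [0.034 0.028] r 0.0678 az 177.6 col [177.  172.5 161.5]
scene 0.1 73 [0.5659 0.1486 0.1104] ext [0.038 0.035] r 0.0751 az -111.3 col [104.  89.  62.]
wrist 0.122 4902 [0.5685 0.1563 0.1267] ext [0.043 0.043] r 0.067 az -111.6 col [135. 110.  54.]
wrist 0.122 4567 [0.5757 0.2812 0.1268] ext [0.046 0.046] r 0.065 az 105.6 col [ 86. 137.  83.]
wrist 0.122 1288 [0.6375 0.1661 0.1262] ext [0.033 0.024] r 0.0687 az -49.8 col [66. 70. 54.]
wrist 0.122 923 [0.6526 0.2559 0.1298] ext [0.035 0.032] r 0.0702 az 32.1 col [218. 107.  84.]
wrist 0.1 2523 [0.5243 0.2228 0.1071] ext [0.034 0.034] r 0.0691 az 176.5 col [217. 211. 194.]
wrist 0.1 538 [0.5634 0.1591 0.1105] ext [0.035 0.039] r 0.0665 az -116.6 col [71. 60. 45.]
wrist 0.1 810 [0.5719 0.2747 0.1105] ext [0.039 0.033] r 0.06 az 110.8 col [ 83. 115.  70.]
wrist 0.1 124 [0.5819 0.3166 0.1061] ext [0.031 0.004] r 0.0986 az 96.6 col [208.  166.5 115. ]
wrist 0.1 561 [0.6289 0.1695 0.1105] ext [0.018 0.031] r 0.0607 az -54.0 col [62. 56. 46.]
wrist 0.1 257 [0.6915 0.2288 0.1051] ext [0.003 0.025] r 0.0988 az 5.9 col [152. 119.  83.]
```

View pics/w_m.png

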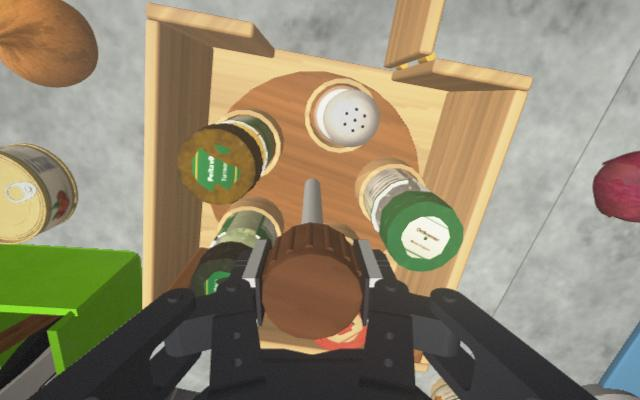

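The wrist view shows the shaker at (347,117), just short of the doorway centre between the wall ends at (270,50) and (392,70). The knob is firmly held. Next I'll measure the doorway direction from the front rim.

```bash
python3 - <<'E'
from h import *
C=np.array([.5932,.2186])
for n in("wrist","scene","top"):
    Q=cloud(cap(n)); ok=(Q[...,2]>.105)&(Q[...,2]<.116)
    q=Q[ok][:,:2]-C
    for it in range(2):
        psi=.103 if it==0 else psi2
        l=q@np.array([[np.cos(psi),-np.sin(psi)],[np.sin(psi),np.cos(psi)]])
        f=l[(l[:,0]<-.094)&(l[:,0]>-.116)&(abs(l[:,1])<.115)&(abs(l[:,1])>.048)]
        v=cv2.fitLine(f.astype(np.float32),cv2.DIST_HUBER,0,.001,.001).ravel()
        t=np.arctan2(v[1],v[0]);t=(t+np.pi)%np.pi-np.pi/2; psi2=psi+t
    L=f[f[:,1]>0][:,1];Rr=f[f[:,1]<0][:,1]
    print(n,len(f),"yaw",np.degrees(psi2).round(2),"front x",f[:,0].mean().round(4),"wall ends",L.min() if len(L) else 0,L.max() if len(L) else 0,Rr.max() if len(Rr) else 0,Rr.min() if len(Rr) else 0)
    # door top edge
    d=l[(l[:,0]<-.125)&(l[:,0]>-.21)&(l[:,1]>.03)&(l[:,1]<.068)]
    if len(d)>10: v=cv2.fitLine(d.astype(np.float32),cv2.DIST_HUBER,0,.001,.001).ravel(); print("door dir local deg",np.degrees(np.arctan(v[1]/v[0])),v[2:],len(d))
E
```

```text
wrist 3884 yaw 6.17 front x -0.1036 wall ends 0.048643102259202556 0.10686580601219549 -0.05080685895379279 -0.10888695349806037
door dir local deg 0.1786183 [-0.130691    0.04284251] 354
scene 116 yaw 5.44 front x -0.104 wall ends 0.049020051235173286 0.10424908598133974 -0.05335263411883044 -0.11281770591101116
door dir local deg 2.7641103 [-0.16680829  0.03805172] 69
top 45 yaw 2.16 front x -0.1058 wall ends 0.050748950867115276 0.1024789408809395 0 0
door dir local deg 1.6124448 [-0.16030896  0.03860837] 51
```

send_rows(targets=[[0.01,-0.005,0,-0.12],[0.01,-0.005,0,-0.24],[0.01,-0.005,0,-0.34],[0.01,-0.005,0,-0.34],[0.01,-0.005,0,-0.34]])

```text
time_s: 11.5
eef_pos: [0.5931, 0.2175, 0.1535]
ee_rot: [0.001, -0.223, 0.975, -0.0]
force: [0.6, -3.8, 7.1]
finger_gap: 0.0406
finger_force: 64.2
```

```bash
python3 m.py | grep -v "0.1 "; python3 - <<'E'
from h import *
f=cv2.imread("pics/w_m.png"); c=cap("wrist"); Q=cloud(c)
C=np.array([.5931,.2176]); psi=np.radians(6.17)
l=(Q[...,:2]-C)@np.array([[np.cos(psi),-np.sin(psi)],[np.sin(psi),np.cos(psi)]]); z=Q[...,2]
def show(t,m):
    q=l[m]; print(t,m.sum(),((q.min(0)+q.max(0))/2).round(4),np.ptp(q,axis=0).round(4))
r=np.hypot(l[...,0]+.066,l[...,1])
show("dome",(z>.100)&(z<.12)&(r<.03)); show("cup rim",(z>.046)&(z<.06)&(r<.034)&(r>.022))
E
```

```text
[-0.4095197  -0.00782304  0.03406396]
top 0.122 131 [0.5658 0.279  0.1299] ext [0.043 0.045] r 0.0664 az 114.4 col [104. 125.  94.]
scene 0.122 175 [0.565  0.2763 0.1277] ext [0.047 0.046] r 0.0642 az 116.1 col [117. 132.  80.]
scene 0.122 168 [0.6496 0.1838 0.1285] ext [0.044 0.045] r 0.0663 az -31.6 col [53.5 71.  43. ]
scene 0.122 181 [0.5798 0.1508 0.128 ] ext [0.044 0.043] r 0.0692 az -101.2 col [108.  98.  35.]
wrist 0.122 4903 [0.5793 0.153  0.1269] ext [0.044 0.043] r 0.067 az -102.0 col [134. 110.  54.]
wrist 0.122 4557 [0.5651 0.2774 0.1267] ext [0.045 0.046] r 0.0652 az 115.6 col [ 86. 136.  82.]
wrist 0.122 1295 [0.6456 0.1736 0.126 ] ext [0.036 0.02 ] r 0.0691 az -40.7 col [66. 70. 54.]
wrist 0.122 897 [0.645  0.2674 0.1297] ext [0.035 0.029] r 0.0711 az 43.3 col [217. 106.  82.]
dome 2531 [-0.0687  0.0008] [0.0339 0.0339]
cup rim 889 [-0.0662 -0.0023] [0.0555 0.0516]
```

View pics/w_m.png

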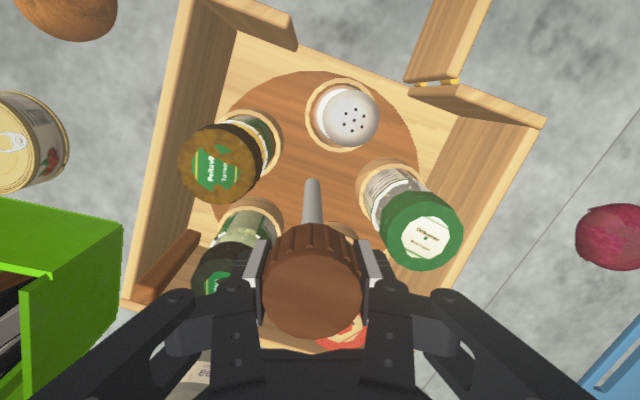

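The shaker, at (347,115), stands centred in the doorway to within about 1 mm. The knob is held, the forces are low and the door is wide open. I'll hand it in.

```bash
python3 -c "
from station import ctrl
o=ctrl.get_obs();print(o['joint_vel'].round(4),o['finger_force']);print(ctrl.finish_job())"
```

```text
[ 0.0007 -0.0001  0.0012 -0.0004 -0.0004  0.0009] 64.18842849321663
the job is handed in; nothing more can be done
None
```

The job is handed in: the door stands square to the front, the domed shaker is within about 1 mm of the doorway's centre line, and the gripper is still holding the knob with the carousel still.

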